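# Find the hidden catch that tips the coin bin

### The arm

A 6-joint arm with a two-finger parallel gripper is mounted at the origin on the work surface. World frame = base frame: x ahead of the robot, y to its left, z up, the work surface at z = 0. Lengths are in m, angles in rad, forces in N, time in s.
With the tool pointing down it reaches from about 0.4 to 0.825 m from the base axis. Payload 7 kg.
Tool frame: the origin (TCP) lies on the centre line of the jaws, within the pads' length; the fingertips stand 11 mm ahead of it and the grasp point (between the pads) lies 8 mm behind it; z points along the fingers, y is the direction in which the jaws open and shut (so a half turn about z gives the same grasp; the last joint's range is limited). The gripper opens to 88 mm and grips with 3 to 60 N. Pads are 19 mm wide; open, the fingers measure 130 mm over their backs; the gripper's body (78 mm by 193 mm) begins 47 mm behind the grasp point.
Start: joints at [1.39, 0.359, 0.012, 0, -1.224, -0.288], TCP at [0.305, 0.602, 0.238] pointing down, gripper open.
Joint ranges: [-3.07, 3.07], [-1.43, 2.12], [-1.02, 1.25], [-3.03, 1.67], [-3.05, -0], [-3.03, 3.03]. Speed limits (rad/s): [2.39, 2.39, 3.01, 3.14, 3.14, 3.14].

### API

Orientations are given as [roll, pitch, yaw] about the fixed x, y, z axes, in that order (R = Rz(yaw) Ry(pitch) Rx(roll)).
In Python, from station import * gives the robot as it stands.
- The arm moves only by the tool play_rows, never from a script. Its argument "targets" is a list of rows, each a list of 7 numbers: the turn, a rotation vector about the world's x, y, z in rad, then the shift along the world's x, y, z in m, then the opening, from 0 (shut) to 1 (fully open). A call has 1 to 12 rows; each row shifts and turns the pose as measured when the row begins; what a row does not reach is not made up. A row lasts 1/8 s, in which the tool goes at most 62.5 mm and 10.7 degrees, less where a joint would pass 70% of its speed; a pose out of reach is approached as far as the arm can. A call is refused whole if a number of a shift passes 0.0625 or a number of a turn 0.188, either way. A call with a gripper value outside its range is refused whole. The fingers move at their own pace and stop on an object; "grip_force" is the grip in N (left out, the last holds). Time passes only in rows, so rows that do not move let the fingers close. It gives the time, the measured TCP pose, the force and the opening at its end, in the units of the state.
- get_state(): the state, without advancing time (a new reading comes with each control period).
- grab_frame(name): name is "scene" or "top"; returns (picture, depth): 480x640x3 uint8, blue, green, red; 480x640 float32, m along the optical axis (not along the pixel's ray), 0 where there is no reading.
- camera_params(name): a dict with "camera_matrix" (3x3 intrinsics, pixels), "extrinsics" (4x4, takes a point from world to camera coordinates). Camera axes: x right, y up, looking along -z (the intrinsics and any distortion apply to the point x, -y, -z); pixel columns grow to the right and rows downward; lengths in m; the calibration is good to about 2 mm. A picture is of the moment at which its call begins. camera_params takes no time and is no camera call.
- job_done(): hands the job in, once; it reports no verdict.
The state is a dict: "t": time; "q": joint angles; "qd": joint speeds; "joint_efforts": joint torques, N m; "eef_pos": TCP position; "ee_rot": TCP orientation; "force": force on the tool from outside, world axes, zero at the start; "moment": the same for the moment, N m; "width": finger opening in m.
Only numpy, scipy, OpenCV 4.12 (cv2) and the standard library are available. Lean on these libraries where they do the work, as an engineer would, in place of code of your own. Each camera call takes 0.05 s, during which the arm holds its last target.

### The job

One of the six pale squares set flush into the dark panel beside the till is the hidden catch for the little brass coin bin. Feel across the squares with your fingertips until you find the one that gives, press it fully home so that the bin tips its copper token into the green-lined tray, then let it spring back and draw clear. Do not touch the bin or the token, and leave everything else on the counter where it stands: nothing is picked up or moved.

Things in the scene. Friction and masses are not known exactly. Their poses are not given: they have to be found in the camera images.
- panel (a point): Centre of the upper face of the level dark wooden panel (134 mm along x, 192 along y, 70 mm above the counter), z up. Let into it are six pale squares 45 mm wide, sides along x and y, centres at x = -29, +29 and y = -58, 0, +58 mm. Each lies in a straight-sided opening 48 mm wide, its face 2 mm below the panel's. All look alike: five are fixed and hard, one, in any place, is the catch.
- catch (a joint): How far the hidden catch is pressed straight down, in m: 0 at rest, 0.008 fully home against its stop. A spring holds it up: it begins to move at about 2 N, needs about 5 to 6 N to reach home, and springs back by itself when let go. It is linked to the brass bin.
- coin_bin: Small brass bin, 66 x 64 mm, 26 mm deep, open at its -x end, on a pivot pin along y. Origin on the pin at the centre of the bin floor, 75 mm above the counter, 20 mm to +x and 160 mm to +y of the panel's centre. Floor level at rest; pressing the catch tips the open end down in proportion, to 1.1 rad with the catch home; released, it swings back level.
- token: Copper trade token, a disc 30 mm wide and 6 mm thick, lying in the bin at the start; origin at the centre of its underside. It slides out by itself when the bin is tipped fully.
- tray (a point): Centre of the inner floor (5 mm above the counter) of the green-lined wooden tray in front of and under the bin, inside 142 mm along x by 100 mm along y, walls 32 mm tall; axes as the panel's
- weight: cast iron scale weight, round with a knob on top, 68 mm wide, 72 mm tall; origin at the centre of its underside
- scoop: blue enamel measuring scoop lying flat: open tray 100 x 68 x 46 mm with a handle pointing along its -x, about 185 mm long in all; origin at its underside
- canister: tin spice canister with a red band, 71 mm wide, 109 mm tall; origin at the centre of its underside
- paddle: wooden butter paddle lying flat along its x, 215 mm long, 70 mm wide, 10 mm thick; origin at its underside where blade meets handle
- bowl: white china bowl, 90 mm wide, 45 mm tall; origin at the centre of its underside
- jar: amber glass jar with a wooden lid, 64 mm wide, 100 mm tall; origin at the centre of its underside
Things that resemble listed ones, but are neither listed nor needed, are in the scene too. Leave any pink look-alike of the token alone.

How it is judged:
On the way:
1. the hidden catch is pressed fully home (value of joint catch above 0.0065 m), for 0.1 s.
At the end, for the whole second after the job is handed in: The token lies at rest in the tray (within its walls, below their rim), the catch has sprung back to within 1.5 mm of its rest height, and all six bystanders (weight, scoop, canister, paddle, bowl, jar) stand within 15 mm of where they started (value of joint catch below 0.0015 m and x of token in the frame of tray between -0.071 and 0.071 m and y of token in the frame of tray between -0.05 and 0.05 m and z of token in the frame of tray between -0.005 and 0.028 m and linear speed of token below 0.03 m/s and distance of each of weight, scoop, canister, paddle, bowl, jar from where it was at the start of the episode below 0.015 m); the robot touches nothing.
It fails at once if the robot touches the brass bin (contact force between any of the fingers, the arm and coin_bin above 0.5 N).
It fails at once if the robot touches the token (contact force between any of the fingers, the arm and token above 0.3 N).
It fails at once if a bystander is moved more than 15 mm or lifted (distance of any of weight, scoop, canister, paddle, bowl, jar from where it was at the start of the episode above 0.015 m).
It also fails if it takes over 56 s, if anything falls off the work surface, if the arm or the gripper's body presses on something with over 40 N, if the wrist force passes 120 N, or if a joint passes its speed limit or range.

## Working session

There is one attempt and no reset: what is moved stays moved. The work goes in short steps, Python scripts to look and compute and a tool call to move; the robot and the scene stay as the last step left them, time stands still between calls to the robot, and variables do not carry over. Pictures are saved under pics/ and viewed, and the job is handed in when it is done.

Besides the shell and the picture viewer there is one more tool, called after "Request:" as a command line: name --pt "numbers of a row" for each row, then --argument value for the rest. play_rows: Moves the arm, as the interface text tells. Its arguments: {"type":"object","properties":{"targets":{"type":"array","items":{"type":"array","items":{"type":"number"}}},"grip_force":{"type":"number"}},"required":["targets"]}

```bash
mkdir -p pics; ls; python3 - <<'E'
from station import *
import cv2,numpy as np
print(get_state())
for n in("scene","top"):
    p,d=grab_frame(n); cv2.imwrite(f"pics/{n}0.png",p); np.save(f"pics/{n}0.npy",d); print(n,camera_params(n))
E
```

```text
pics
{'t': 0.0, 'q': array([ 1.39013432e+00,  3.59342629e-01,  1.10909142e-02, -3.52321821e-04,
       -1.22410130e+00, -2.88101460e-01]), 'qd': array([-3.00682338e-05, -1.26100857e-03, -1.09214538e-03,  9.64166465e-04,
        5.81504519e-04,  3.08133509e-04]), 'joint_efforts': array([ 6.50367638e-04, -5.82714164e+01,  2.93042511e+01,  6.99714705e+00,
        6.67290558e-03, -1.60158006e-04]), 'eef_pos': array([0.30476451, 0.60176748, 0.23666485]), 'ee_rot': array([ 3.14000601e+00, -1.24788777e-04, -4.68883337e-01]), 'force': array([-0.05332403, -0.2225876 ,  0.26796009]), 'moment': array([ 0.00211232,  0.02051172, -0.03081671]), 'width': 0.0877682900694669}
scene {'camera_matrix': array([[611.62763421,   0.        , 325.54748762],
       [  0.        , 611.62763421, 232.44797271],
       [  0.        ,   0.        ,   1.        ]]), 'extrinsics': array([[ 0.28916449,  0.9571017 , -0.01844565, -0.07497321],
       [-0.50479734,  0.16882737,  0.84656776,  0.26313912],
       [ 0.81336557, -0.23548601,  0.53196127, -1.83458636],
       [ 0.        ,  0.        ,  0.        ,  1.        ]])}
top {'camera_matrix': array([[491.30172777,   0.        , 319.64443255],
       [  0.        , 491.30172777, 244.00870041],
       [  0.        ,   0.        ,   1.        ]]), 'extrinsics': array([[-0.02257769, -0.99973812,  0.00373274, -0.0874042 ],
       [ 0.98726844, -0.02170774,  0.15757473, -0.5937209 ],
       [-0.15745243,  0.00724289,  0.98750001, -0.79292764],
       [ 0.        ,  0.        ,  0.        ,  1.        ]])}
```

View pics/scene0.png

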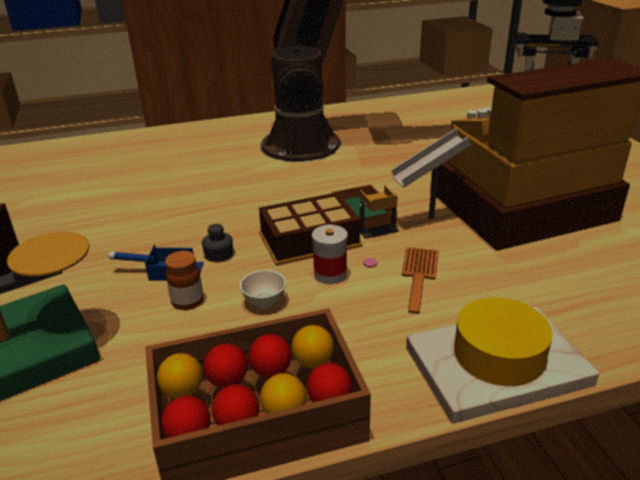

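View pics/top0.png

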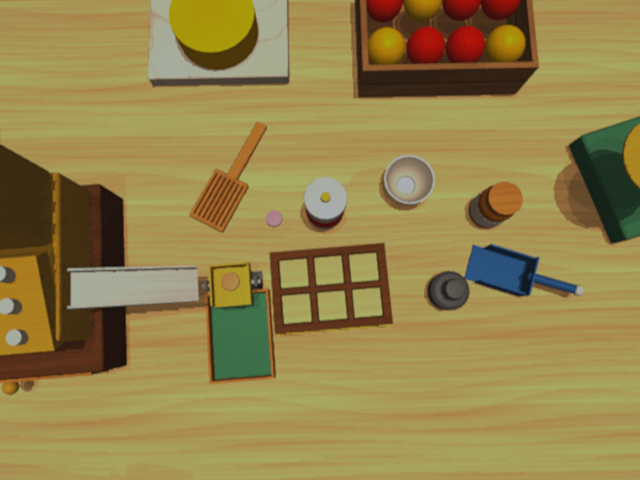

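The top view shows the panel at about (331,287) with six squares, in rows (294,273),(329,270),(364,267) and (297,309),(332,305),(367,302). The bin is at (231,284), the tray at (241,335), the canister at (326,203) and the weight at (449,290). The chute runs from (70,287) to (198,287). The pink look-alike is at (274,218). I'll enlarge the panel and take measurements.

```bash
cat > h.py <<'E'
import numpy as np,cv2
from station import *
def ray(n,u,v):
    c=camera_params(n);K=c["camera_matrix"];E=c["extrinsics"];R=E[:3,:3];t=E[:3,3]
    d=np.array([(u-K[0,2])/K[0,0],-(v-K[1,2])/K[1,1],-1.]);return -R.T@t,R.T@d
def atz(n,u,v,z):
    o,d=ray(n,u,v);return o+d*(z-o[2])/d[2]
def atd(n,u,v,D):
    o,d=ray(n,u,v);return o+d*D
E
python3 - <<'E'
from h import *
p=cv2.imread("pics/top0.png");d=np.load("pics/top0.npy")
sq=[(294,273),(329,270),(364,267),(297,309),(332,305),(367,302)]
for u,v in sq: print(u,v,atd("top",u,v,d[v,u]).round(4),atz("top",u,v,.068).round(4))
for n,u,v in [("bin",243,300),("can",326,197),("weight",453,289),("chute end",195,287),("tray",240,340),("jar",505,195),("bowl",408,160),("table",330,400),("chute mid",130,287),("chute far",75,287)]: print(n,atd("top",u,v,d[v,u]).round(3))
c=cv2.resize(p[170:400,180:480],None,fx=2.66,fy=2.6,interpolation=cv2.INTER_CUBIC);cv2.imwrite("pics/crop1.png",c)
E
```

```text
294 273 [ 0.5407 -0.0571  0.0689] [ 0.5408 -0.057   0.068 ]
329 270 [ 0.5443 -0.1149  0.0698] [ 0.5445 -0.1149  0.068 ]
364 267 [ 0.548  -0.1728  0.0697] [ 0.5482 -0.173   0.068 ]
297 309 [ 0.4817 -0.0611  0.0685] [ 0.4817 -0.0611  0.068 ]
332 305 [ 0.4869 -0.1183  0.0695] [ 0.4869 -0.1184  0.068 ]
367 302 [ 0.4905 -0.1758  0.0682] [ 0.4905 -0.1758  0.068 ]
bin [0.498 0.026 0.076]
can [ 0.658 -0.112  0.11 ]
weight [ 0.508 -0.317  0.072]
chute end [0.517 0.093 0.119]
tray [ 0.459 -0.095  0.877]
jar [ 0.657 -0.403  0.103]
bowl [ 0.742 -0.262  0.034]
table [ 0.327 -0.113  0.001]
chute mid [0.517 0.179 0.156]
chute far [0.516 0.243 0.19 ]
```

View pics/crop1.png

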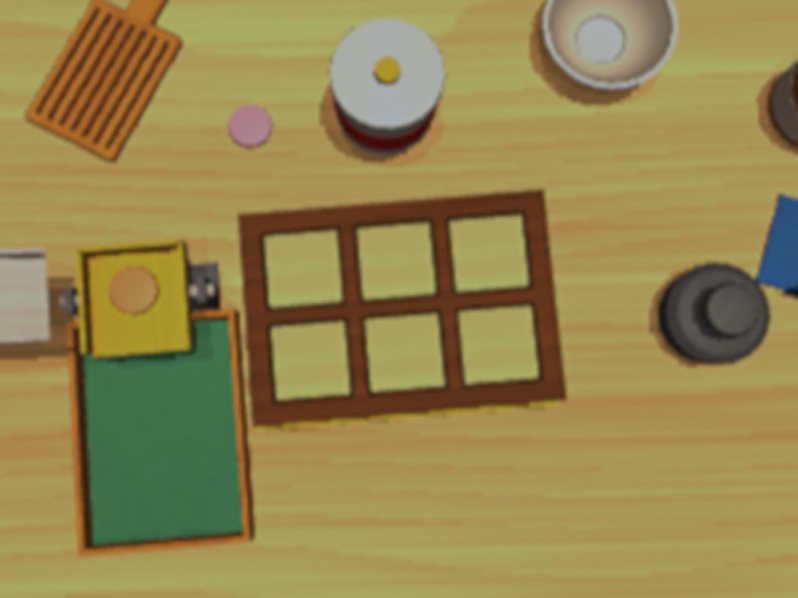

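```bash
python3 - <<'E'
from h import *
for n in("top","scene"):
    d=np.load(f"pics/{n}0.npy");c=camera_params(n);K=c["camera_matrix"];E=c["extrinsics"];R=E[:3,:3];t=E[:3,3]
    v,u=np.mgrid[:480,:640];P=np.stack([(u-K[0,2])/K[0,0]*d,-(v-K[1,2])/K[1,1]*d,-d],-1).reshape(-1,3)[d.ravel()>0]
    P=(P-t)@R
    print(n,"max z, rows x .25-.75, cols y -.3...0.75")
    for x in np.arange(.2,.8,.05):
        r=[]
        for y in np.arange(-.3,.8,.05):
            m=(abs(P[:,0]-x-.025)<.025)&(abs(P[:,1]-y-.025)<.025)
            r.append("%4d"%(1000*np.percentile(P[m,2],99)) if m.sum()>5 else "   .")
        print("%.2f"%x,*r)
for n,u,v in [(n,180+x/2.66,170+y/2.6) for n,x,y in [("A",304,268),("B",396,260),("C",489,252),("D",311,361),("E",405,353),("F",500,344)]]: print(n,atz("top",u-.3,v-.3,.068).round(4))
E
```

```text
top max z, rows x .25-.75, cols y -.3...0.75
0.20    4    4    4    4    4    4    3    3    4    3    3    3    3    3    3    .    .    .    .    .    .    .
0.25    4    4    3    3    3    3    4    4    3    3    4    3    3    3    3    .    .    .    .    .    .    .
0.30    3    3    3    4    4    4    4    3    3    3    3    3    3    3    3    2    .    .    .    .    .    .
0.35    4    3    3    4    3   33   34   34    3    4  100  102  102  102   84    3    .    .    .    .    .    .
0.40    4    3    9   71   71   72    9   34    3    3  101  228  228  103    .    .    .    .    .    .    .    .
0.45   42   73   73   73   73   72   94  139  161  186  204  244  245    .    .    .    .    .    .    .    .    .
0.50   44   73   72   73   73   73   97  136  159  183  206  261  262    .    .    .    .    .    .    .    .    .
0.55    4   72   73   73   73   73  102  102    3    3   99  317  261    .    .    .    .    .    .    .    .    .
0.60    4    4    4  104  103    8    3   12   10    4   67  320    .    .    .    .    .    .    .    .    .    .
0.65   46   46    3 
[... 1449 characters left out ...]
13   10    4   98  353  354  354  354  354  354  354    5    4    2 -741
0.65   47   47    4  109  104    9   12   14   13    4    5  352  353  352  353  352  353  323    4    3 -739 -737
0.70   46   47    4    4    4    4   12   14   11    4    4    4    4    4    4    4    4    4    2 -739 -740 -740
0.75   43    4    4    4    4    4   13    9    4    4    4    4    4    5    4    4    4    4 -741 -740 -740 -739
0.80    .    .    .    4    4   11   11    4    5    4    4    4    4    5    4    5    4 -740 -739 -739 -739 -739
A [ 0.5411 -0.057   0.068 ]
B [ 0.545  -0.1142  0.068 ]
C [ 0.5488 -0.1723  0.068 ]
D [ 0.4825 -0.0605  0.068 ]
E [ 0.4862 -0.1183  0.068 ]
F [ 0.4905 -0.1769  0.068 ]
```

Request:
play_rows --pt "0 0 0 0 0 0.055 0" --pt "0 0 0 0 0 0.055 0" --pt "0 0 0 0 0 0.055 0" --pt "0 0 0 0 0 0.05 0" --pt "0 0 -0.15 0.02 -0.05 0 0" --pt "0 0 -0.15 0.02 -0.05 0 0" --pt "0 0 -0.15 0.02 -0.05 0 0" --pt "0 0 -0.15 0.02 -0.05 0 0" --pt "0 0 -0.15 0.02 -0.05 0 0" --pt "0 0 -0.15 0.02 -0.05 0 0" --pt "0 0 -0.15 0.02 -0.05 0 0" --grip_force 20

```text
t: 1.48
eef_pos: [0.4442, 0.2418, 0.4508]
ee_rot: [3.128, -0.002, -1.547]
force: [-0.3, 0.3, -0.4]
width: 0.0005
```

Request:
play_rows --pt "0 -0.0136 0.043 0.015 -0.06 0 0" --pt "0 0 0 0.015 -0.06 0 0" --pt "0 0 0 0.015 -0.06 0 0" --pt "0 0 0 0.015 -0.06 0 0" --pt "0 0 0 0.015 -0.055 -0.05 0" --pt "0 0 0 0.015 -0.05 -0.055 0" --pt "0 0 0 0.01 -0.01 -0.055 0" --pt "0 0 0 0 0 -0.055 0" --pt "0 0 0 0 0 -0.03 0" --pt "0 0 0 0 0 0 0"

```text
t: 2.72
eef_pos: [0.5355, -0.1047, 0.2163]
ee_rot: [3.14, -0.002, -1.511]
force: [-0.5, -0.5, 0.2]
width: 0.0006
```

Request:
play_rows --pt "0 0 0.007 0.009 -0.01 -0.03 0" --pt "0 0 0 0 0 -0.04 0" --pt "0 0 0 0 0 -0.025 0" --pt "0 0 0 0 0 0 0"

```text
t: 3.22
eef_pos: [0.5492, -0.1146, 0.126]
ee_rot: [-3.134, -0.003, -1.502]
force: [-0.5, -0.1, 0.7]
width: 0.0006
```

```bash
python3 - <<'E'
from h import *
s=get_state();print(s["eef_pos"],s["ee_rot"],s["force"],s["t"])
p,d=grab_frame("scene");cv2.imwrite("pics/s1.png",cv2.resize(p[150:310,200:440],None,fx=3.3,fy=3.3,interpolation=cv2.INTER_CUBIC))
p,d=grab_frame("top");cv2.imwrite("pics/t1.png",cv2.resize(p[170:400,180:480],None,fx=2.6,fy=2.6,interpolation=cv2.INTER_CUBIC))
E
```

```text
[ 0.54916578 -0.11457178  0.12599993] [-3.13424408e+00 -2.94516990e-03 -1.50184108e+00] [-0.54466169 -0.1327101   0.65314518] 3.225
```

View pics/s1.png

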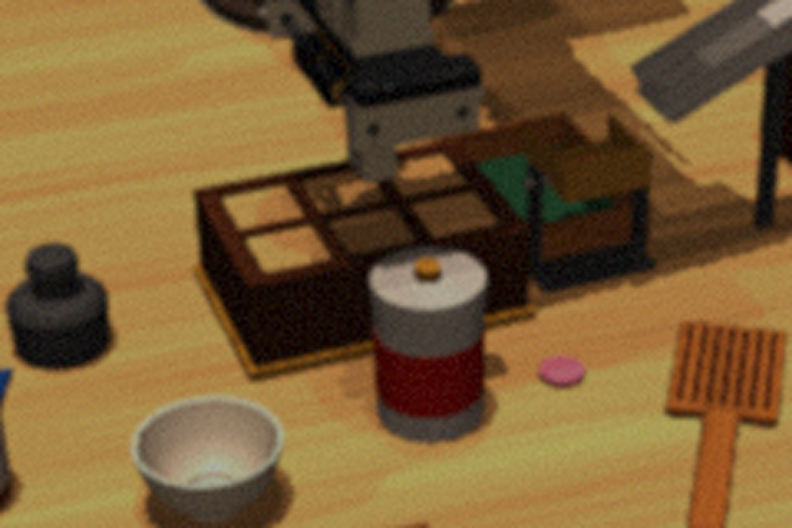

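View pics/t1.png

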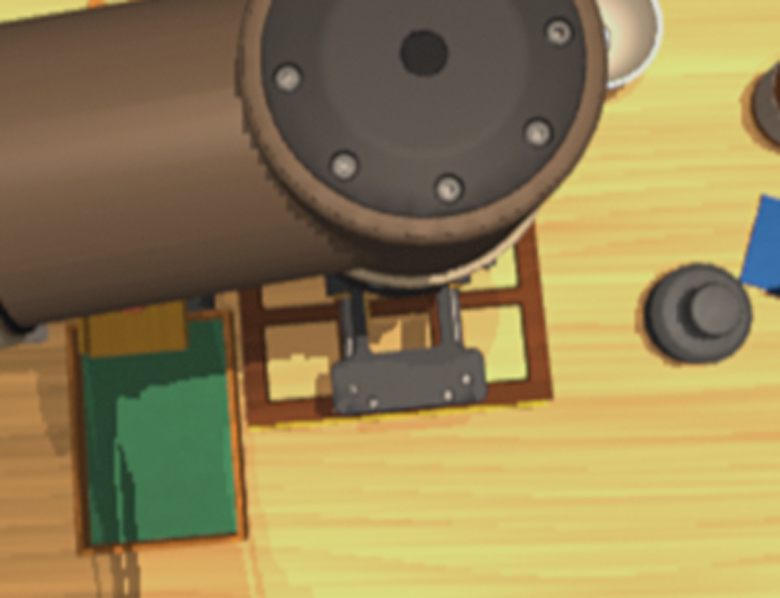

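Request:
play_rows --pt "0 0.0076 0 -0.0046 0 -0.02 0" --pt "0 0 0 0 0 -0.012 0" --pt "0 0 0 0 0 -0.004 0" --pt "0 0 0 0 0 0 0"

```text
t: 3.82
eef_pos: [0.5477, -0.1142, 0.0933]
ee_rot: [-3.133, -0.003, -1.501]
force: [0.0, 0.4, -0.0]
width: 0.0007
```

Request:
play_rows --pt "0 0.009 0 -0.005 0 -0.004 0" --pt "0 0 0 -0.002 0 -0.002 0" --pt "0 0 0 -0.001 0 -0.001 0"

```text
t: 4.2
eef_pos: [0.5395, -0.1142, 0.0864]
ee_rot: [3.141, -0.002, -1.501]
force: [-0.1, -0.1, -0.1]
width: 0.0003
```

Request:
play_rows --pt "0 0 0 0.003 0 0 0" --pt "0 0 0 0 0 0 0" --pt "0 0 0 0 0 0 0"

```text
t: 4.58
eef_pos: [0.543, -0.1142, 0.0867]
ee_rot: [-3.141, -0.002, -1.5]
force: [-0.1, -0.3, -0.3]
width: 0.0002
```

Request:
play_rows --pt "0 0 0 0.0015 0 -0.003 0" --pt "0 0 0 0 0 -0.002 0" --pt "0 0 0 0 0 -0.001 0"

```text
t: 4.95
eef_pos: [0.5447, -0.1142, 0.0803]
ee_rot: [-3.141, -0.002, -1.5]
force: [-0.1, -0.7, 0.0]
width: 0.0005
```

Request:
play_rows --pt "0 0 0 0 0 -0.002 0"

```text
t: 5.08
eef_pos: [0.5448, -0.1143, 0.0792]
ee_rot: [-3.141, -0.003, -1.5]
force: [-8.1, 5.2, 25.9]
width: 0.0003
```

Request:
play_rows --pt "0 0 0 0 0 -0.002 0"

```text
t: 5.2
eef_pos: [0.5448, -0.1143, 0.0792]
ee_rot: [-3.141, -0.003, -1.499]
force: [-10.4, 5.3, 29.4]
width: 0.0
```

B is hard: contact at tip z = 0.068 with 26 N. Next is C.

Request:
play_rows --pt "0 0 0 0 0 0.015 0" --pt "0 0 0 0.002 -0.03 0 0" --pt "0 0 0 0.002 -0.025 0 0" --pt "0 0 0 0 0 0 0" --pt "0 0 0 0 0 0 0"

```text
t: 5.82
eef_pos: [0.5492, -0.1699, 0.0954]
ee_rot: [-3.139, -0.003, -1.498]
force: [0.7, -0.6, -0.3]
width: 0.0004
```

Request:
play_rows --pt "0 0 0 0 -0.0025 -0.007 0" --pt "0 0 0 0 0 -0.003 0" --pt "0 0 0 0 0 -0.001 0" --pt "0 0 0 0 0 0 0"

```text
t: 6.32
eef_pos: [0.5489, -0.171, 0.0831]
ee_rot: [-3.14, -0.003, -1.496]
force: [0.4, 0.3, -0.2]
width: 0.0006
```

Request:
play_rows --pt "0 0 0 0 -0.001 -0.002 0"

```text
t: 6.45
eef_pos: [0.5491, -0.1719, 0.0812]
ee_rot: [-3.14, -0.003, -1.496]
force: [1.0, -0.6, 1.1]
width: 0.0004
```

Request:
play_rows --pt "0 0 0 0 0 -0.002 0"

```text
t: 6.58
eef_pos: [0.5492, -0.1719, 0.0792]
ee_rot: [-3.14, -0.003, -1.496]
force: [-0.9, 0.1, 3.1]
width: 0.0008
```

Request:
play_rows --pt "0 0 0 0 0 -0.002 0"

```text
t: 6.7
eef_pos: [0.5492, -0.1719, 0.0773]
ee_rot: [-3.14, -0.003, -1.496]
force: [-1.8, 1.1, 3.5]
width: 0.0005
```

C gives: 3.5 N at 2 mm below the contact height. I'll press it home.

Request:
play_rows --pt "0 0 0 0 0 -0.002 0" --pt "0 0 0 0 0 -0.002 0" --pt "0 0 0 0 0 -0.002 0"

```text
t: 7.08
eef_pos: [0.5492, -0.172, 0.0715]
ee_rot: [-3.139, -0.003, -1.496]
force: [-1.8, 0.7, 4.1]
width: 0.0007
```

Request:
play_rows --pt "0 0 0 0 0 -0.002 0" --pt "0 0 0 0 0 -0.001 0"

```text
t: 7.32
eef_pos: [0.5492, -0.172, 0.0712]
ee_rot: [-3.139, -0.004, -1.494]
force: [-4.8, 3.8, 13.4]
width: 0.0003
```

The stop was reached at 0.0712, 8.0 mm down, with 13 N. I'll hold it there and check on the token.

Request:
play_rows --pt "0 0 0 0 0 -0.001 0" --pt "0 0 0 0 0 -0.001 0" --pt "0 0 0 0 0 -0.001 0" --pt "0 0 0 0 0 -0.001 0" --pt "0 0 0 0 0 -0.001 0" --pt "0 0 0 0 0 -0.001 0" --pt "0 0 0 0 0 -0.001 0" --pt "0 0 0 0 0 -0.001 0"

```text
t: 8.32
eef_pos: [0.5492, -0.172, 0.0712]
ee_rot: [-3.136, -0.006, -1.492]
force: [-4.2, 3.2, 12.6]
width: 0.0003
```

```bash
python3 - <<'E'
from h import *
p,d=grab_frame("scene");a=cv2.resize(p[170:270,300:440],None,fx=3.5,fy=3.5,interpolation=cv2.INTER_CUBIC)
q,d=grab_frame("top");b=cv2.resize(q[240:400,170:300],None,fx=2.19,fy=2.19,interpolation=cv2.INTER_CUBIC)[:350]
cv2.imwrite("pics/p2.png",np.hstack([a,b]))
E
```

```text
(no output)
```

View pics/p2.png

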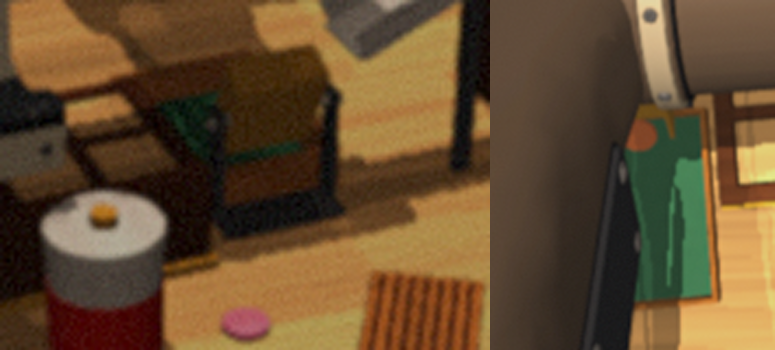

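The bin is fully tipped and the token shows in the top view at about (239,302). I'll measure its height before releasing.

```bash
python3 - <<'E'
from h import *
q,d=grab_frame("top")
for u,v in [(236,300),(239,300),(239,303),(242,302),(250,320),(243,293),(247,296)]: print(u,v,q[v,u],atd("top",u,v,d[v,u]).round(3))
cv2.imwrite("pics/p3.png",cv2.resize(q[270:390,200:290],None,fx=5,fy=5,interpolation=cv2.INTER_CUBIC))
E
```

```text
236 300 [ 40  70 130] [0.501 0.046 0.022]
239 300 [ 38  69 129] [0.501 0.041 0.024]
239 303 [ 38  68 129] [0.496 0.042 0.017]
242 302 [ 40  70 129] [0.497 0.036 0.021]
250 320 [50 71 40] [0.466 0.024 0.007]
243 293 [28 70 99] [0.511 0.03  0.047]
247 296 [50 72 40] [0.508 0.029 0.007]
```

View pics/p3.png

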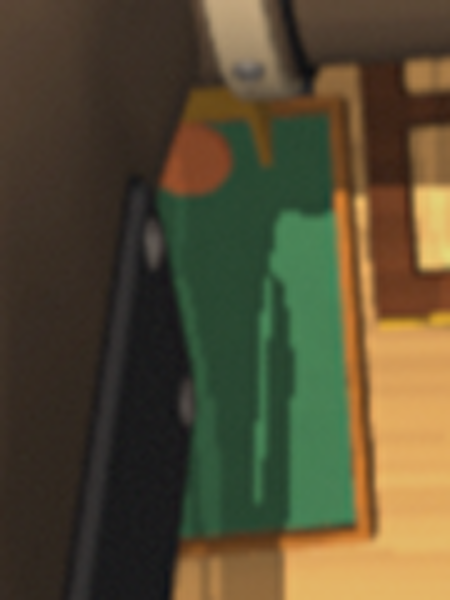

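The token has slid out. It's leaning, centre height about 20 mm, with its lower edge on the tray floor. I'll release the catch gently and look again.

Request:
play_rows --pt "0 0 0 0 0 0.002 0" --pt "0 0 0 0 0 0.002 0" --pt "0 0 0 0 0 0.002 0" --pt "0 0 0 0 0 0.002 0" --pt "0 0 0 0 0 0.005 0" --pt "0 0 0 0 0 0.02 0" --pt "0 0 0 0 0 0.03 0" --pt "0 0 0 0 0 0.04 0" --pt "0 0 0 0 -0.02 0.05 0" --pt "0 0 0 0 -0.05 0.03 0" --pt "0 0 0 0 -0.05 0.02 0" --pt "0 0 0 0 0 0 0"

```text
t: 9.98
eef_pos: [0.5482, -0.2952, 0.2812]
ee_rot: [-3.136, -0.008, -1.49]
force: [-0.7, 0.2, -0.7]
width: 0.0005
```

```bash
python3 - <<'E'
from h import *
print(get_state()["eef_pos"])
p,d=grab_frame("scene");a=cv2.resize(p[170:270,300:440],None,fx=3.5,fy=3.5,interpolation=cv2.INTER_CUBIC)
q,d=grab_frame("top");np.save("pics/t4.npy",d);cv2.imwrite("pics/t4.png",q);cv2.imwrite("pics/s4f.png",p)
cv2.imwrite("pics/s4.png",a)
E
```

```text
[ 0.54816409 -0.29522029  0.28117693]
```

View pics/s4.png

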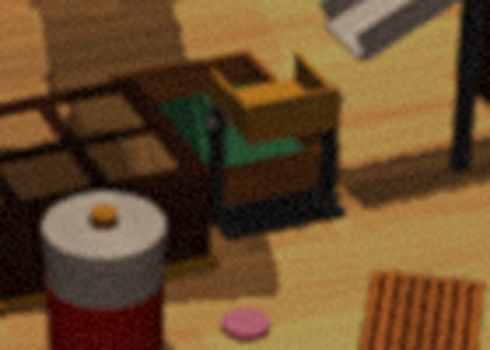

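View pics/t4.png

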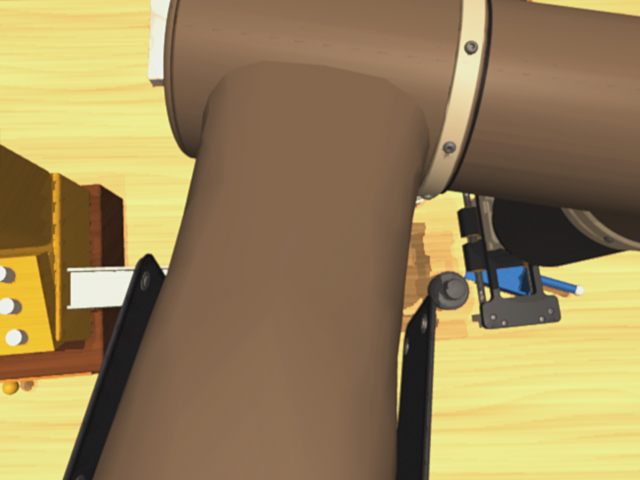

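The bin is level again, but the arm hides the tray from above. I'll swing the arm clear to look.

Request:
play_rows --pt "0 0 0 -0.02 0 0.055 0" --pt "0 0 0 -0.02 0 0.055 0" --pt "0 0 0 -0.02 -0.03 0.04 0" --pt "0 0 0 -0.04 -0.045 0 0" --pt "0 0 0 -0.04 -0.045 0 0" --pt "0 0 0 -0.04 -0.045 0 0" --pt "0 0 0 -0.03 -0.045 0 0" --pt "0 0 0 0 0 0 0"

```text
t: 11.08
eef_pos: [0.3322, -0.4981, 0.4266]
ee_rot: [3.135, 0.0, -1.475]
force: [0.2, 0.0, 0.8]
width: 0.0003
```

```bash
python3 - <<'E'
from h import *
q,d=grab_frame("top");np.save("pics/t5.npy",d);cv2.imwrite("pics/t5.png",q)
p,d=grab_frame("scene");cv2.imwrite("pics/s5.png",p)
E
```

```text
(no output)
```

View pics/t5.png

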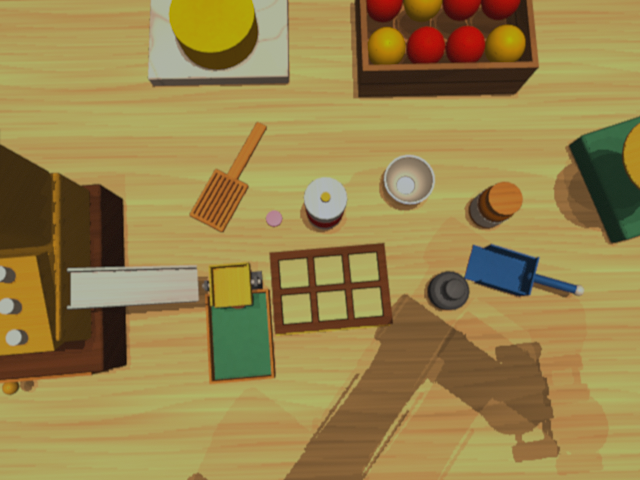

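View pics/s5.png

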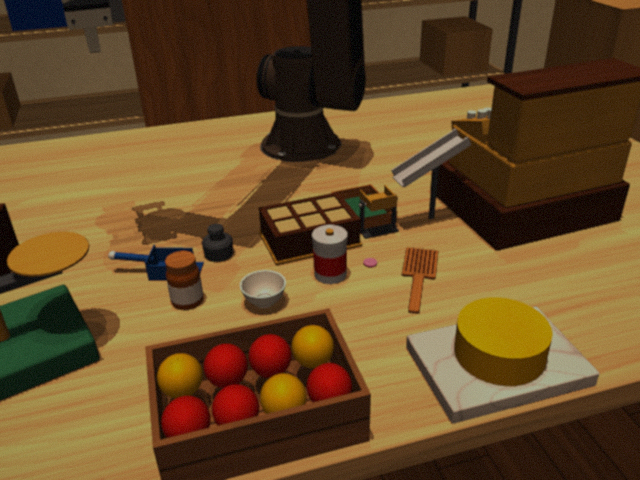

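The bin is empty and nothing has moved. The token is not visible, so it's presumably beneath the bin at the rear of the tray. I'll work out the tray's limits and look through an enlarged crop.

```bash
python3 - <<'E'
from h import *
p=cv2.imread("pics/s5.png");q=cv2.imread("pics/t5.png")
a=cv2.resize(p[180:250,320:420],None,fx=6,fy=6,interpolation=cv2.INTER_CUBIC)
b=cv2.resize(q[255:390,195:285],None,fx=4.4,fy=4.4,interpolation=cv2.INTER_CUBIC)
cv2.imwrite("pics/s6.png",cv2.convertScaleAbs(a,alpha=1.8));cv2.imwrite("pics/t6.png",cv2.convertScaleAbs(b,alpha=1.5))
c=np.array([.5157,-.1165,.07]);ex=np.array([.9978,.067,0]);ey=np.array([-.067,.9978,0])
for u,v in [(213,378),(270,374),(242,376)]: 
    w=atz("top",u,v,.005);print(w.round(3),"panel frame",((w-c)@ex).round(3),((w-c)@ey).round(3))
for x in [(.501,.046,.022),(.497,.036,.021)]: print(((np.array(x)-c)@ex).round(3),((np.array(x)-c)@ey).round(3))
d0=np.load("pics/top0.npy");d=np.load("pics/t5.npy");print("cells moved",[ (int(u),int(v)) for v,u in np.argwhere(cv2.medianBlur(abs(d-d0),5)>.008)[::40]])
E
```

```text
[0.369 0.088 0.005] panel frame -0.133 0.214
[ 0.373 -0.01   0.005] panel frame -0.135 0.116
[0.371 0.038 0.005] panel frame -0.134 0.164
-0.004 0.163
-0.008 0.153
cells moved []
```

View pics/s6.png

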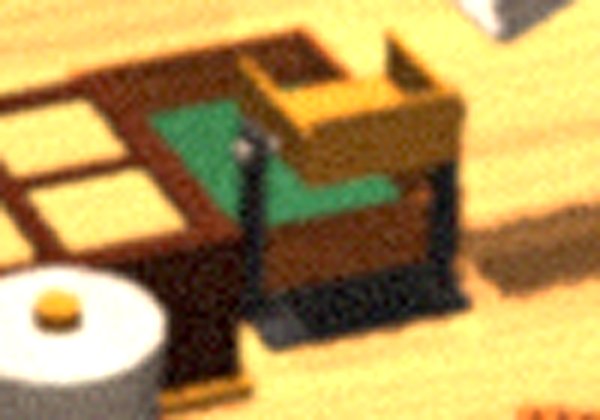

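View pics/t6.png

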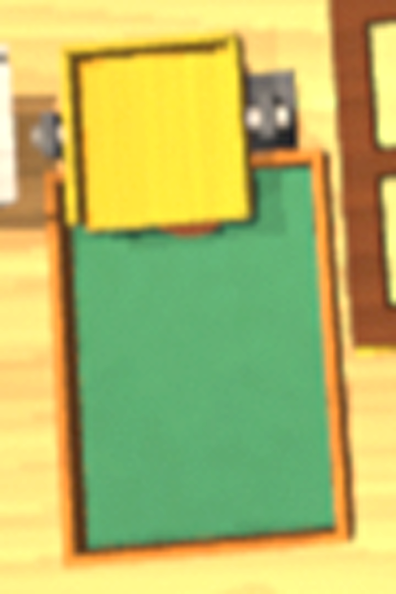

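```bash
python3 - <<'E'
from h import *
c=np.array([.5157,-.1165,.07]);ex=np.array([.9978,.067,0]);ey=np.array([-.067,.9978,0])
d=np.load("pics/t5.npy");q=cv2.imread("pics/t5.png")
for v in range(304,313): print(v,q[v,238],d[v,238], atd("top",238,v,d[v,238]).round(4))
def pf(u,v,z): w=atz("top",u,v,z)-c; return (w@ex).round(4),(w@ey).round(4)
print("edge low", pf(238,308.7,.008),"rear wall rim right", pf(265.5,291,.037),"rear inner",pf(265.5,293,.037))
q2,d2=grab_frame("top")
print(np.abs(d2-d)[300:312,225:255].max(), get_state()["t"])
E
```

```text
304 [ 42 147 168] 0.7960852 [0.4917 0.0341 0.075 ]
305 [ 34 112 139] 0.795246 [0.4901 0.034  0.0755]
306 [ 31  67 113] 0.85460687 [0.4906 0.0436 0.0155]
307 [ 33  55 105] 0.85846484 [0.4891 0.0443 0.0113]
308 [50 79 94] 0.8588483 [0.4874 0.0444 0.0106]
309 [65 99 70] 0.86241966 [0.4857 0.045  0.0067]
310 [ 75 114  63] 0.86441255 [0.4841 0.0453 0.0045]
311 [ 78 119  65] 0.8626873 [0.4823 0.0451 0.0059]
312 [ 79 120  65] 0.86341393 [0.4806 0.0453 0.0049]
edge low (np.float64(-0.0186), np.float64(0.1629)) rear wall rim right (np.float64(0.0059), np.float64(0.1098)) rear inner (np.float64(0.0025), np.float64(0.11))
0.0072990656 11.225
```

```bash
python3 - <<'E'
from station import *
print(get_state()["force"],get_state()["qd"].round(3)); print(job_done())
E
```

```text
[0.5162458  0.48718584 0.45627551] [ 0.017 -0.006  0.005  0.002 -0.     0.001]
the job is handed in; nothing more can be done
None
```

The catch was the square at panel (+29, -58) mm. I pressed it home, the bin tipped its token into the tray, and I handed the job in at about 11 s of the 56 s. No verdict is reported.

**Feeling for the catch:** With the jaws shut I first felt the middle square of the same column at (+29, 0) mm, which was hard, about 26 N with no give. The next one, at (+29, -58) mm, gave at about 3 N. It reached its stop 8.0 mm down at about 13 N, and I held it there for over a second. I then let it up slowly and drew the arm clear.

**Last checks:**
- **Bin and catch:** The bin is level again and empty, which means the catch is back up.
- **Bystanders:** A before/after comparison of the top camera's depth shows no change above 8 mm anywhere.
- **Robot:** It touches nothing; the force reading is about 0.5 N per axis, the same as its noise in free air.

**Less certain:** The token is not lying flat. It seems to lean against the tray's rear wall, mostly hidden under the bin. I estimate its origin at about x = +0.06 m and z = +0.012 m in the tray frame, inside the limits of 0.071 and 0.028 m. Its visible edge has not moved between pictures. The full outline could only be seen while the bin was tipped.

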